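# Set the panel blank overhanging the filing board

### The job

Set the aluminium panel blank that lies on the filing board ready to have its end filed: with the fingertips, push it flat against the fence and along to the left, until its left end sticks out about 30 mm past the board's clamp end. Only push it, never pick it up or lift it off the board, and leave the other things on the board and the bench where they are.

Things in the scene. Friction and masses are not known exactly. Their poses are not given: they have to be found in the camera images.
- board: The filing board, fixed to the bench: plywood, 220 mm deep (its x), 460 mm long (its y), 36 mm thick. Origin at the centre of its underside, so its flat top is 36 mm above the bench. Its +x points away from the robot to the fence, its +y along the fence to the clamp end, the left end seen from the robot.
- fence (a point): The foot of the fence's front face, half-way along (board x = +70 mm, y = 0, on the board's top, 36 mm above the bench). The fence is a straight dark wood strip, 18 mm high and 40 mm deep, along the board's whole far side. Axes as the board's.
- clamp (a point): A small open hold-down clamp screwed on top of the fence near the left end; it is fixed and not used here. This point (board x = +92 mm, y = +185 mm) is the middle of its foot, 54 mm above the bench. Raised bar to 165 mm above the bench; a rubber tip juts out forward to board x = +64 mm, 150 mm above the bench; handle points away from the robot.
- board_end (a point): The middle of the top edge of the board's clamp end: board x = -20 mm, y = +230 mm, on the top surface (36 mm above the bench). Axes as the board's.
- blank: The panel blank, a loose bare aluminium plate, 100 mm (its x) by 160 mm (its y) and 6 mm thick, about 0.26 kg, a 6 mm hole near each corner; origin at the centre of its underside. It starts flat on the board's top, clear of the fence, wholly on the board and turned by up to 15 degrees; its +y end is the one nearer the clamp end. Metal on wood: friction about 0.6; pushed off its middle it turns.
- blank_lead (a point): The middle of the blank's left (+y) end face, half-way up its thickness (blank x = 0, y = +80 mm, z = +3 mm). Axes as the blank's.
- tin: A low round tin, 42 mm across and 36 mm high, standing on the board near its right end (board y about -190 mm); not to be moved. Origin at the centre of its underside.
- setup_block: A dark steel setup block, 50 x 25 mm and 38 mm high, standing on the board near its right end (board y about -195 mm); not to be moved. Origin at the centre of its underside.
- file: A flat file with a wooden handle, 290 mm long and 25 mm high, lying on the bench to the left of the board; not to be moved. Origin under its middle; blade to its +x.
- caliper: A digital caliper, 230 mm long, 16 mm high, lying on the bench on the robot's side of the board, to the right; not to be moved. Origin at the middle of its beam.
- offcut: A bare aluminium offcut 75 x 110 x 6 mm without holes, lying on the bench itself, right of the board; not to be moved. Origin at the centre of its underside.
- screwdriver: A screwdriver lying on the bench right of the board; not to be moved.
There are look-alikes about, which are no part of the job. Leave any green or purple look-alike of the blank alone.

How it is judged:
At the end, for the whole second after the job is handed in: The blank lies flat and still on the board with its left end 20 to 40 mm past the board's clamp end, square to the fence within 0.04 rad (2.3 degrees) and its middle within 4 mm of where it lies when tight against the fence (y of blank_lead in the frame of board_end between 0.02 and 0.04 m and x of blank in the frame of board above 0.016 m and angle between the x axis of blank and the x axis of board, either way round below 0.04 rad and height (world z) of blank between 0.033 and 0.039 m and angle between blank's own z axis and vertical below 0.04 rad and linear speed of blank below 0.01 m/s); the robot touches nothing.
It fails at once if the blank was lifted off the board (its middle more than 8 mm up) or tipped by more than 9 degrees (height (world z) of blank above 0.044 m or angle between blank's own z axis and vertical above 0.16 rad).
It fails at once if another thing on the board (tin, setup block) was moved by more than 15 mm (distance of any of tin, setup_block from where it was at the start of the episode above 0.015 m).
It fails at once if another thing on the bench was moved by more than 15 mm (distance of any of file, caliper, offcut, screwdriver from where it was at the start of the episode above 0.015 m).
It also fails if it takes over 67 s, if anything falls off the work surface, if the arm or the gripper's body presses on something with over 40 N, if the wrist force passes 120 N, or if a joint passes its speed limit or range.

### The arm

A 6-joint arm with a two-finger parallel gripper is mounted at the origin on the work surface. World frame = base frame: x ahead of the robot, y to its left, z up, the work surface at z = 0. Lengths are in m, angles in rad, forces in N, time in s.
With the tool pointing down it reaches from about 0.25 to 0.775 m from the base axis. Payload 4 kg.
Tool frame: the origin (TCP) lies at the very end of the fingers, on their centre line; the grasp point (between the pads) lies hold_point_z behind it (hold_point_z is the distance from the TCP to the grasp point, in m); z points along the fingers, y is the direction in which the jaws open and shut (so a half turn about z gives the same grasp; the last joint's range is limited). The gripper opens to 94 mm and grips with 3 to 60 N. Pads are 16 mm wide; open, the fingers measure 119 mm over their backs; the gripper's body (75 mm by 177 mm) begins 78 mm behind the grasp point.
Start: joints at [1.158, 0.087, 1.371, -0, 1.684, -0.103], TCP at [0.168, 0.524, 0.206] pointing down, gripper open.
Joint ranges: [-3.1, 3.1], [-0.76, 2.03], [0.27, 2.55], [-1.08, 4.22], [0.17, 2.65], [-2.57, 2.57]. Speed limits (rad/s): [2.79, 2.79, 3.14, 3.14, 3.14, 3.14].

### API

Orientations are given as [roll, pitch, yaw] about the fixed x, y, z axes, in that order (R = Rz(yaw) Ry(pitch) Rx(roll)).
In Python, from bench import * gives the robot as it stands.
- The arm moves only by the tool step_arm, never from a script. Its argument "increments" is text: rows parted by semicolons, each of 6 numbers parted by spaces: the shift along the tool's x, y, z in cm, then the turn, a rotation vector about the tool's x, y, z in rad. A call has 1 to 5 rows; each row shifts and turns the commanded pose from where the row before left it, along the tool's axes as they then stand; what a row does not reach is not made up. A row lasts 1/10 s, in which the tool goes at most 50 mm and 8.59 degrees, less where a joint would pass 70% of its speed; a pose out of reach is approached as far as the arm can. A call is refused whole if a number of a shift passes 5 or a number of a turn 0.15, either way. A call with a gripper value outside its range is refused whole. "claw" is the gripper's target within -1 to 1 (shut at 1, half-way at 0, fully open at -1), set as the call begins (left out, the last holds). The fingers move at their own pace and stop on an object; the grip force is fixed at half the most. Time passes only in rows, so rows that do not move let the fingers close. It gives the time, the measured TCP pose, the force and the opening at its end, in the units of the state.
- get_obs(): the state, without advancing time (a new reading comes with each control period).
- snapshot(name): name is "side" or "top"; returns the picture (480x640x3 uint8, red, green, blue); there is no depth.
- calibration(name): a dict with "camera_matrix" (3x3 intrinsics, pixels), "k1" (the pictures are not rectified: a ray, as slopes to the right and down, at radius r is drawn at 1 + k1 r^2 times it, then the intrinsics apply), "eye" and "orientation" of the camera in the world. Camera axes: x right, y up, looking along -z (the intrinsics and any distortion apply to the point x, -y, -z); pixel columns grow to the right and rows downward; lengths in m; the calibration is good to about 2 mm. A picture is of the moment at which its call begins. calibration takes no time and is no camera call.
- close_job(): hands the job in, once; it reports no verdict.
The state is a dict: "time": time; "joint_positions": joint angles; "qvel": joint speeds; "joint_torque": joint torques, N m; "tool_pos": TCP position; "ee_rot": TCP orientation; "wrist_force": force on the tool from outside, world axes, zero at the start; "wrist_torque": the same for the moment, N m; "width": finger opening in m.
Only numpy, scipy, OpenCV 4.12 (cv2) and the standard library are available. Lean on these libraries where they do the work, as an engineer would, in place of code of your own. Each camera call takes 0.05 s, during which the arm holds its last target. There are 200 camera calls.

## Working session

There is one attempt and no reset: what is moved stays moved. The work goes in short steps, Python scripts to look and compute and a tool call to move; the robot and the scene stay as the last step left them, time stands still between calls to the robot, and variables do not carry over. Pictures are saved under pics/ and viewed, about 8 in all and at most 12, crops included, and the job is handed in when it is done.

Besides the shell and the picture viewer there is one more tool, called after ">>>" as name(argument=value, ...) on one line, values as JSON. step_arm: Moves the arm, as the interface text tells. Its arguments: {"type":"object","properties":{"increments":{"type":"string"},"claw":{"type":"number"}},"required":["increments"]}

```bash
mkdir -p pics; ls; python3 - <<'E'
from bench import *
import cv2
o=get_obs();print({k:o[k] for k in('time','tool_pos','ee_rot','width')})
for n in('top','side'):
    cv2.imwrite(f'pics/{n}0.png',snapshot(n)[:,:,::-1]);print(calibration(n))
E
```

```text
pics
{'time': 0.0, 'tool_pos': array([0.16745887, 0.52332792, 0.20432185]), 'ee_rot': array([-3.13945949e+00, -2.29864263e-04,  2.83179360e+00]), 'width': 0.09378628897436789}
{'camera_matrix': array([[454.19589047,   0.        , 326.41528353],
       [  0.        , 454.19589047, 237.73337211],
       [  0.        ,   0.        ,   1.        ]]), 'k1': 0.012178597936755287, 'eye': array([0.35398065, 0.01050379, 1.01772179]), 'orientation': array([ 1.54308537e-01,  1.31347868e-03, -1.55835516e+00])}
{'camera_matrix': array([[440.29121587,   0.        , 322.59018469],
       [  0.        , 440.29121587, 236.44901104],
       [  0.        ,   0.        ,   1.        ]]), 'k1': -0.08132941866215224, 'eye': array([-0.01909276, -0.8300993 ,  0.6212986 ]), 'orientation': array([ 1.06537717, -0.00448226, -0.55015849])}
```

View pics/top0.png

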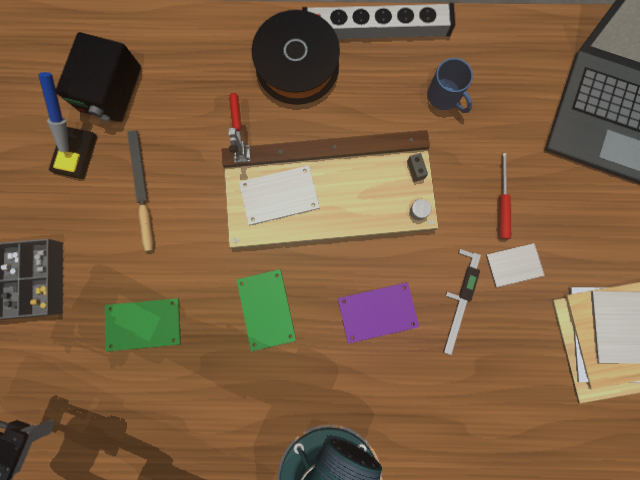

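View pics/side0.png

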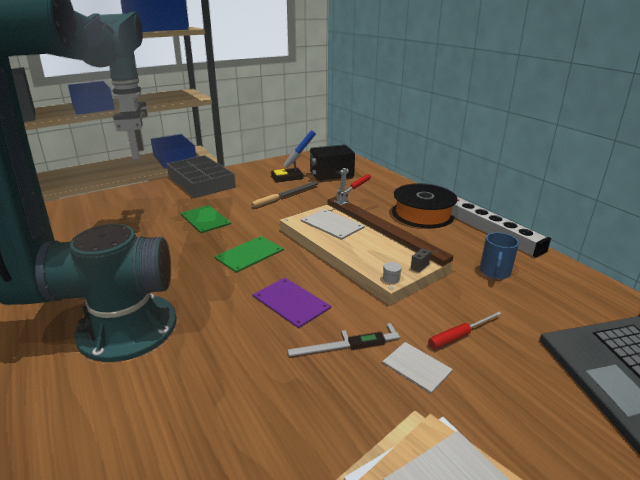

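The blank is the grey plate with holes on the board, at top (280,195) and side (333,223). The look-alikes are:
- two green plates at top (142,325) and (266,310)
- a purple plate at (378,313)
- the offcut without holes at (515,265)
- a grey sheet on the stack at (620,325)

I chose the grey plate with holes on the board. Next I'll measure it and check it in a crop.

```bash
cat > h.py <<'E'
from bench import *
import cv2, numpy as np
from scipy.spatial.transform import Rotation as R
C={n:calibration(n) for n in('top','side')}
def ray(n,uv):
    c=C[n];K=c['camera_matrix'];k=c['k1']
    d=cv2.undistortPoints(np.float64(uv).reshape(-1,1,2),K,np.array([k,0,0,0.]))[:,0]
    v=np.c_[d[:,0],-d[:,1],-np.ones(len(d))]
    return c['eye'],R.from_euler('xyz',c['orientation']).apply(v)
def plane(n,uv,z):
    e,v=ray(n,uv);return (e+v*((z-e[2])/v[:,2])[:,None])[:,:2]
def proj(n,P):
    c=C[n];p=R.from_euler('xyz',c['orientation']).inv().apply(np.atleast_2d(P)-c['eye'])
    d=np.c_[p[:,0],-p[:,1]]/-p[:,2:]
    d=d*(1+c['k1']*(d**2).sum(1))[:,None];K=c['camera_matrix']
    return d*K[0,0]+K[:2,2]
def tri(uvt,uvs):
    e1,a=ray('top',uvt);e2,b=ray('side',uvs);out=[]
    for p,q in zip(a,b):
        s=np.linalg.lstsq(np.c_[p,-q],e2-e1,rcond=None)[0]
        out.append(np.r_[(e1+p*s[0]+e2+q*s[1])/2,np.linalg.norm(e1+p*s[0]-e2-q*s[1])])
    return np.array(out)
def quad(mask):
    """4 corners of the largest blob, by fitting its hull to 4 sides"""
    c=max(cv2.findContours(mask,0,2)[0],key=cv2.contourArea);h=cv2.convexHull(c)
    return c,cv2.approxPolyN(h,4,ensure_convex=True).reshape(-1,2)
def masks(im,n):
    hsv=cv2.cvtColor(im,cv2.COLOR_RGB2HSV)
    x0,x1,y0,y1={'top':(160,445,125,260),'side':(270,460,190,305)}[n]
    roi=np.zeros(im.shape[:2],np.uint8);roi[y0:y1,x0:x1]=1
    bl=((hsv[...,1]<45)&(hsv[...,2]>130)).astype(np.uint8)*roi
    wood=((hsv[...,1]>=45)&(hsv[...,2]>165)&(hsv[...,0]<35)).astype(np.uint8)*roi
    return bl,wood
E
python3 - <<'E'
from h import *
out=[]
for n,(x0,x1,y0,y1) in {'top':(210,450,120,260),'side':(270,460,160,310)}.items():
    im=cv2.imread(f'pics/{n}0.png')[:,:,::-1].copy()
    bl,wood=masks(im,n)
    ker=np.ones((3,3),np.uint8)
    c,q=quad(cv2.morphologyEx(bl,2,ker)); cw,qw=quad(cv2.morphologyEx(bl|wood,2,ker))
    print(n,'blank',q.tolist(),'board',qw.tolist())
    print(plane(n,q,.042).round(4).tolist(),'board',plane(n,qw,.036).round(4).tolist())
    d=im.copy(); 
    big=cv2.resize(d[y0:y1,x0:x1],None,fx=3,fy=3,interpolation=cv2.INTER_CUBIC)[:,:,::-1].copy()
    for Q,col in((q,(0,0,255)),(qw,(255,0,0))):
        cv2.polylines(big,[((Q-[x0,y0])*3+1).astype(int)],True,col,1)
    cv2.imwrite(f'pics/c_{n}.png',big)
E
```

```text
top blank [[319, 208], [248, 225], [238, 181], [308, 165]] board [[438, 227], [229, 247], [224, 169], [428, 150]]
[[0.5716, 0.0308], [0.5318, 0.1852], [0.6306, 0.2112], [0.6693, 0.0568]] board [[0.5335, -0.2307], [0.4836, 0.2258], [0.6596, 0.2449], [0.7094, -0.2126]]
side blank [[364, 225], [342, 238], [301, 219], [324, 209]] board [[442, 267], [391, 293], [279, 219], [326, 204]]
[[0.6671, 0.0575], [0.5709, 0.0265], [0.5315, 0.1835], [0.625, 0.2068]] board [[0.7066, -0.2136], [0.5306, -0.2315], [0.4814, 0.2275], [0.6565, 0.2457]]
```

View pics/c_top.png

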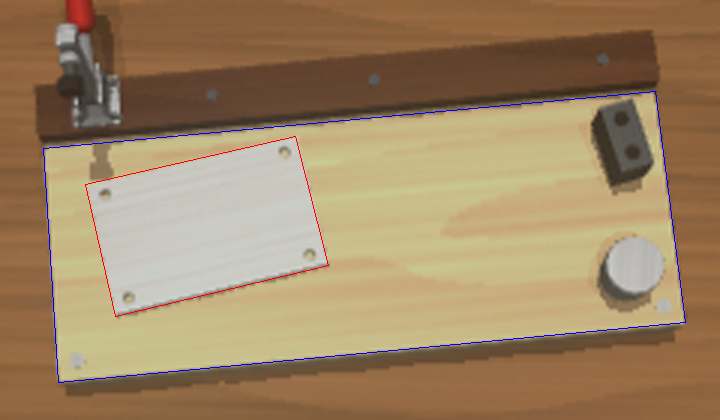

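```bash
python3 - <<'E'
from h import *
t=[[319,208],[248,225],[238,181],[308,165]];s=[[342,238],[301,219],[324,209],[364,225]]
s=[[342,238],[301,219],[324,209],[364,225]]
print(tri(t,s).round(4).tolist())
T=plane('top',[[438,227],[229,247],[224,169],[428,150]],.036);S=plane('side',[[391,293],[279,219],[326,204],[442,267]],.036)
M=(T+S)/2
ey=(M[1]-M[0])+(M[2]-M[3]); yaw=np.arctan2(-ey[0],ey[1]); # +y dir
Rm=np.array([[np.cos(yaw),-np.sin(yaw)],[np.sin(yaw),np.cos(yaw)]])
print('yaw',yaw, 'fence foot/front corners in rotated axes',(M@Rm).round(4).tolist())
B=np.array([[.5716,.0308],[.5318,.1852],[.6306,.2112],[.6693,.0568]]);B2=np.array([[.5709,.0265],[.5315,.1835],[.625,.2068],[.6671,.0575]])
print(((B+B2)/2@Rm).round(4).tolist())
E
```

```text
[[0.5728, 0.0305, 0.0394, 0.0014], [0.5322, 0.1853, 0.041, 0.0005], [0.6302, 0.2125, 0.0387, 0.0029], [0.6682, 0.0573, 0.0421, 0.0022]]
yaw 0.10820010937825254 fence foot/front corners in rotated axes [[0.504, -0.2872], [0.5042, 0.1732], [0.6807, 0.1728], [0.6808, -0.2883]]
[[0.571, -0.0332], [0.5484, 0.1259], [0.6467, 0.14], [0.6705, -0.0153]]
```

The crop confirms the choice: a grey plate with four holes, with outline corners at (319,208), (248,225), (238,181) and (308,165). It is turned about 8° relative to the board. My plan is to:
1. Push it square into the fence with the open fingers side by side.
2. Push its right end to the left.
3. Press it against the fence once more.

First I turn the wrist and cross over.

```bash
cat >> h.py <<'E'
YAW=0.108;O=np.array([.614,-.0575])
Rb=np.array([[np.cos(YAW),-np.sin(YAW)],[np.sin(YAW),np.cos(YAW)]])
def b2w(b): return Rb@(np.array(b)+O)
def w2b(w): return np.atleast_2d(w)@Rb-O
def need(b,z,yaw):
    """tool-frame shift (cm) to board point b, height z; left-over turn about tool z"""
    o=get_obs();Rt=R.from_euler('xyz',o['ee_rot'])
    d=Rt.inv().apply(np.r_[b2w(b),z]-o['tool_pos'])*100
    t=(Rt.inv()*R.from_euler('xyz',[np.pi,0,yaw])).as_rotvec()
    print('t',o['time'],'tcp_b',w2b(o['tool_pos'][:2]).round(4),o['tool_pos'][2].round(4),'need cm',d.round(2),'turn',t.round(3),'F',o['wrist_force'].round(1),'w',o['width'].round(4))
E
```

>>> step_arm(increments="0 0 0 0 0 -0.14;0 0 0 0 0 -0.14;0 0 0 0 0 -0.14;-2.7 -4.0 0 0 0 0;-2.7 -4.0 0 0 0 0")

```text
time: 0.6
tool_pos: [0.2299, 0.4496, 0.2045]
ee_rot: [-3.14, -0.001, -3.028]
wrist_force: [0.2, 0.1, 0.8]
width: 0.094
```

>>> step_arm(increments="-2.7 -4.0 0 0 0 0;-2.7 -4.0 0 0 0 0;-2.7 -4.0 0 0 0 0;-2.7 -4.0 0 0 0 0;-2.7 -4.0 0 0 0 0")

```text
time: 1.1
tool_pos: [0.387, 0.2646, 0.2051]
ee_rot: [3.142, -0.0, -3.031]
wrist_force: [-0.2, 0.1, -0.2]
width: 0.0939
```

```bash
python3 -c "
from h import *
need([-.095,.112],.06,np.pi+.108)"
```

```text
Traceback (most recent call last):
  File "h.py", line 43, in need
    print('t',o['time'],'tcp_b',w2b(o['tool_pos'][:2]).round(4),o['tool_pos'][2].round(4),'need cm',d.round(2),'turn',t.round(3),'F',o['wrist_force'].round(1),'w',o['width'].round(4))
                                                                                                                                                                   ^^^^^^^^^^^^^^^^
AttributeError: 'float' object has no attribute 'round'
```

```bash
sed -i "s/o\['width'\].round(4)/round(o['width'],4)/" h.py; python3 -c "
from h import *
need([-.095,.112],.06,np.pi+.108)"
```

```text
t 1.1 tcp_b [[-0.2008  0.2788]] 0.2051 need cm [-10.54 -16.71  14.51] turn [ 0.    -0.     0.002] F [-0.2  0.1 -0.2] w 0.0939
```

>>> step_arm(increments="-2.6 -4.1 0 0 0 0;-2.6 -4.1 0 0 0 0;-2.6 -4.2 0 0 0 0;-2.6 -4.2 0 0 0 0;0 0 4 0 0 0")

```text
time: 1.6
tool_pos: [0.5144, 0.1082, 0.17]
ee_rot: [-3.139, 0.013, -3.039]
wrist_force: [0.8, 0.7, -0.8]
width: 0.0942
```

>>> step_arm(increments="0 0 4 0 0 0;0 0 4 0 0 0;0 0 2 0 0 0;0 0 0 0 0 0;0 0 0 0 0 0")

```text
time: 2.1
tool_pos: [0.508, 0.1128, 0.0656]
ee_rot: [3.141, -0.0, -3.031]
wrist_force: [1.0, -0.7, 0.1]
width: 0.0938
```

```bash
python3 - <<'E'
from h import *
im=snapshot('side');cv2.imwrite('pics/s1.png',cv2.resize(im[140:310,250:470,::-1],None,fx=3,fy=3))
need([-.095,.112],.038,np.pi+.108)
E
```

```text
t 2.15 tcp_b [[-0.0959  0.1149]] 0.0668 need cm [-0.08 -0.29  2.88] turn [0.    0.002 0.002] F [ 0.3 -0.5  0. ] w 0.094
```

View pics/s1.png

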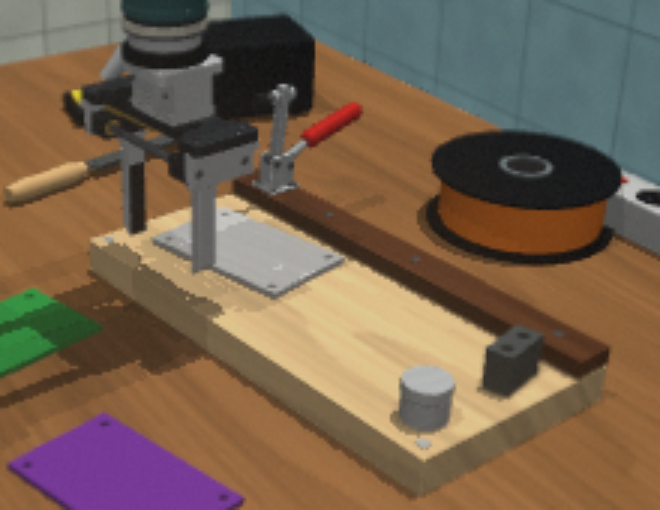

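The picture shows the open fingers above the board's near strip, just in front of the blank (crop right finger tip at about (203,270)), and the clamp is clear. I lower until a light touch to find the board's height.

>>> step_arm(increments="0 0 1.2 0 0 0;0 0 1.1 0 0 0;0 0 0 0 0 0;0 0 0 0 0 0")

```text
time: 2.55
tool_pos: [0.5076, 0.1128, 0.0421]
ee_rot: [3.142, -0.001, -3.031]
wrist_force: [-0.2, 0.8, 0.2]
width: 0.0938
```

>>> step_arm(increments="0 0 0.2 0 0 0;0 0 0 0 0 0;0 0 0 0 0 0")

```text
time: 2.85
tool_pos: [0.5081, 0.1128, 0.0407]
ee_rot: [3.142, 0.0, -3.031]
wrist_force: [-0.1, 0.7, -0.3]
width: 0.0939
```

>>> step_arm(increments="0 0 0.2 0 0 0;0 0 0 0 0 0;0 0 0 0 0 0")

```text
time: 3.15
tool_pos: [0.5079, 0.1128, 0.0384]
ee_rot: [3.141, -0.0, -3.031]
wrist_force: [-0.3, 0.3, -0.4]
width: 0.0944
```

>>> step_arm(increments="-0.8 0 0 0 0 0;-0.8 0 0 0 0 0;-0.5 0 0 0 0 0;-0.5 0 0 0 0 0;-0.5 0 0 0 0 0")

```text
time: 3.65
tool_pos: [0.5381, 0.1167, 0.0383]
ee_rot: [3.14, -0.003, -3.031]
wrist_force: [-3.4, 1.4, 2.6]
width: 0.0935
```

>>> step_arm(increments="-0.5 0 0 0 0 0;-0.5 0 0 0 0 0;-0.5 0 0 0 0 0;-0.3 0 0 0 0 0;-0.3 0 0 0 0 0")

```text
time: 4.15
tool_pos: [0.5596, 0.1181, 0.0384]
ee_rot: [-3.141, -0.001, -3.032]
wrist_force: [-3.4, -0.8, 2.3]
width: 0.0933
```

>>> step_arm(increments="-0.2 0 0 0 0 0;-0.2 0 0 0 0 0;0 0 0 0 0 0")

```text
time: 4.45
tool_pos: [0.5639, 0.1187, 0.0384]
ee_rot: [-3.141, 0.0, -3.032]
wrist_force: [-1.9, -0.3, 0.2]
width: 0.0936
```

```bash
python3 - <<'E'
from h import *
im=snapshot('side');cv2.imwrite('pics/s2.png',cv2.resize(im[140:310,250:470,::-1],None,fx=3,fy=3))
need([-.038,.112],.0385,np.pi+.108)
E
```

```text
t 4.5 tcp_b [[-0.0406  0.1147]] 0.0384 need cm [-0.26 -0.27 -0.01] turn [-0.     0.     0.002] F [-2.7 -1.3  1.2] w 0.094
```

View pics/s2.png

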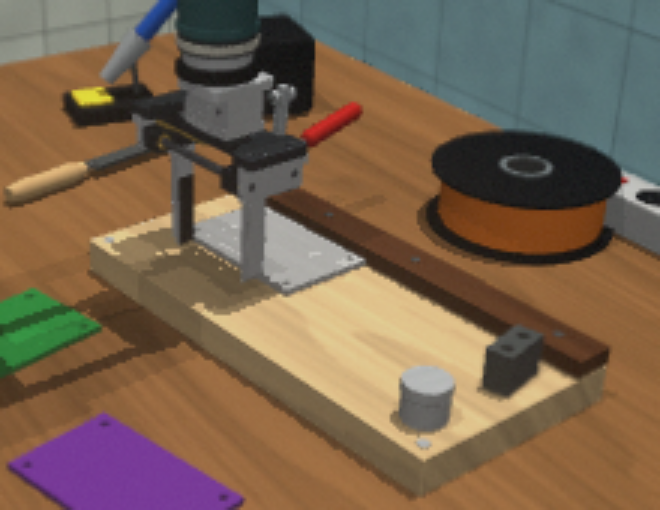

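The blank is now square to the fingers and close to the fence (crop far-right corner at about (362,260)). I push on until the force rises.

>>> step_arm(increments="-0.2 0 0 0 0 0;-0.1 0 0 0 0 0;0 0 0 0 0 0")

```text
time: 4.8
tool_pos: [0.5641, 0.1187, 0.0383]
ee_rot: [-3.141, -0.006, -3.032]
wrist_force: [-8.9, -1.5, 5.6]
width: 0.0941
```

>>> step_arm(increments="-0.1 0 0 0 0 0;-0.1 0 0 0 0 0;0 0 0 0 0 0")

```text
time: 5.1
tool_pos: [0.5643, 0.1188, 0.0383]
ee_rot: [-3.141, -0.01, -3.032]
wrist_force: [-13.3, -2.7, 8.4]
width: 0.0937
```

>>> step_arm(increments="1.5 0 0 0 0 0;2 0 -1 0 0 0;0 0 -4 0 0 0;0 -3 -3 0 0 0;0 -4 0 0 0 0", claw=-0.2)

```text
time: 5.6
tool_pos: [0.546, 0.0467, 0.1249]
ee_rot: [-3.14, 0.014, -3.028]
wrist_force: [0.3, -0.0, -0.1]
width: 0.058
```

>>> step_arm(increments="0 -4 0 0 0 0;0 -4 0 0 0 0;0 0 0 0 0 0;0 0 0 0 0 0")

```text
time: 6.0
tool_pos: [0.5512, -0.0342, 0.1187]
ee_rot: [3.141, 0.002, -3.033]
wrist_force: [0.0, -0.8, -0.6]
width: 0.0563
```

```bash
python3 - <<'E'
from h import *
im=snapshot('top');bl,_=masks(im,'top')
bl[:,400:]=0
c,q=quad(cv2.morphologyEx(bl,2,np.ones((3,3),np.uint8)))
print(q.tolist(),w2b(plane('top',q,.042)).round(4).tolist())
cv2.imwrite('pics/t3.png',cv2.resize(im[110:270,200:450,::-1],None,fx=3,fy=3))
print(get_obs()['joint_positions'].round(2))
need([.015,-.02],.1,np.pi+.108-np.pi/2)
E
```

```text
[[303, 204], [247, 209], [244, 165], [315, 159]] [[-0.0301, 0.0607], [-0.0295, 0.184], [0.0711, 0.1838], [0.0698, 0.025]]
[-0.16  0.12  1.5   0.    1.51 -1.84]
t 6.05 tcp_b [[-0.0699 -0.0349]] 0.1186 need cm [-8.49  1.48  1.87] turn [2.000e-03 1.000e-03 1.573e+00] F [0.3 0.4 0.6] w 0.0564
```

View pics/t3.png

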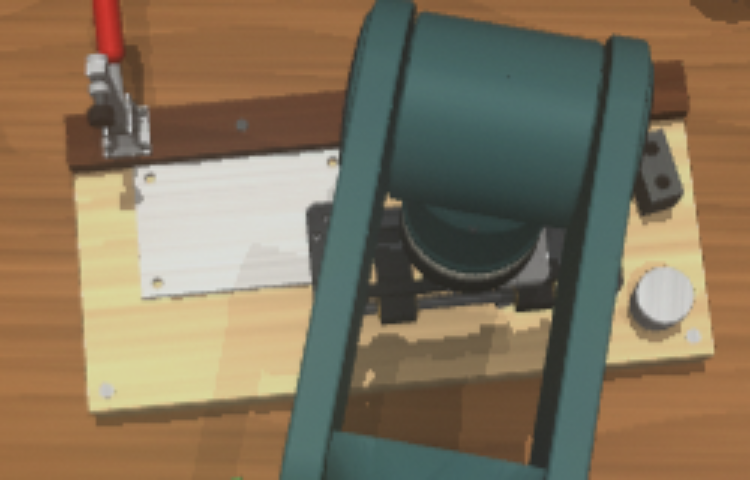

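The top view shows the blank flush against the fence, with its left end at board y ≈ 0.184 (crop (143,297) to (137,170)) and its right-far corner at (345,150). It needs 76 mm more to the left. I turn the wrist 90° to push its right end with both fingertips.

>>> step_arm(increments="0 0 0 0 0 0.143;0 0 0 0 0 0.143;0 0 0 0 0 0.143;0 0 0 0 0 0.143;0 0 0 0 0 0.143")

```text
time: 6.55
tool_pos: [0.5506, -0.0316, 0.1185]
ee_rot: [3.141, 0.001, 2.534]
wrist_force: [-1.3, -1.0, -0.1]
width: 0.0561
```

>>> step_arm(increments="0 0 0 0 0 0.143;0 0 0 0 0 0.143;0 0 0 0 0 0.143;0 0 0 0 0 0.143;0 0 0 0 0 0.143")

```text
time: 7.05
tool_pos: [0.5506, -0.0316, 0.1186]
ee_rot: [3.14, -0.0, 1.819]
wrist_force: [0.1, -0.3, -0.6]
width: 0.0562
```

>>> step_arm(increments="0 0 0 0 0 0.143;0.7 4.3 0 0 0 0;0.7 4.2 0 0 0 0;0 0 0 0 0 0;0 0 0 0 0 0")

```text
time: 7.55
tool_pos: [0.6334, -0.0085, 0.1173]
ee_rot: [-3.14, -0.001, 1.682]
wrist_force: [-1.0, 0.3, -0.2]
width: 0.0564
```

```bash
python3 -c "
from h import *
need([.016,-.02],.0385,np.pi/2+.108)"
```

```text
t 7.55 tcp_b [[ 0.0148 -0.0193]] 0.1173 need cm [-0.08  0.14  7.88] turn [-0.002 -0.001  0.003] F [-1.   0.3 -0.2] w 0.0564
```

>>> step_arm(increments="0 0.1 3 0 0 0;0 0 3 0 0 0;0 0 1.2 0 0 0;0 0 0.5 0 0 0;0 0 0 0 0 0")

```text
time: 8.05
tool_pos: [0.634, -0.0102, 0.042]
ee_rot: [3.141, -0.0, 1.679]
wrist_force: [-0.0, -0.4, -1.0]
width: 0.056
```

>>> step_arm(increments="0 0 0.1 0 0 0;1 0 0 0 0 0;1 0 0 0 0 0;0.8 0 0 0 0 0;0.6 0 0 0 0 0")

```text
time: 8.55
tool_pos: [0.6306, 0.0248, 0.0408]
ee_rot: [3.141, -0.0, 1.68]
wrist_force: [-0.2, 0.2, -1.0]
width: 0.0564
```

>>> step_arm(increments="0.6 0 0 0 0 0;0.6 0 0 0 0 0;0.6 0 0 0 0 0;0.6 0 0 0 0 0;0.6 0 0 0 0 0")

```text
time: 9.05
tool_pos: [0.6275, 0.0535, 0.0406]
ee_rot: [3.141, 0.0, 1.678]
wrist_force: [0.3, -3.0, 1.5]
width: 0.0567
```

>>> step_arm(increments="0.6 0 0 0 0 0;0.6 0 0 0 0 0;0.6 0 0 0 0 0;0.6 0 0 0 0 0;0 0 0 0 0 0")

```text
time: 9.55
tool_pos: [0.6247, 0.0786, 0.0406]
ee_rot: [3.141, -0.001, 1.68]
wrist_force: [-0.1, -1.2, 1.7]
width: 0.0566
```

```bash
python3 - <<'E'
from h import *
im=snapshot('side');cv2.imwrite('pics/s4.png',cv2.resize(im[140:310,250:470,::-1],None,fx=3,fy=3))
need([.016,.092],.0385,np.pi/2+.108)
E
```

```text
t 9.6 tcp_b [[0.0154 0.0682]] 0.0404 need cm [2.38 0.06 0.19] turn [-0.    -0.002  0.001] F [-0.3 -0.1  1. ] w 0.0564
```

View pics/s4.png

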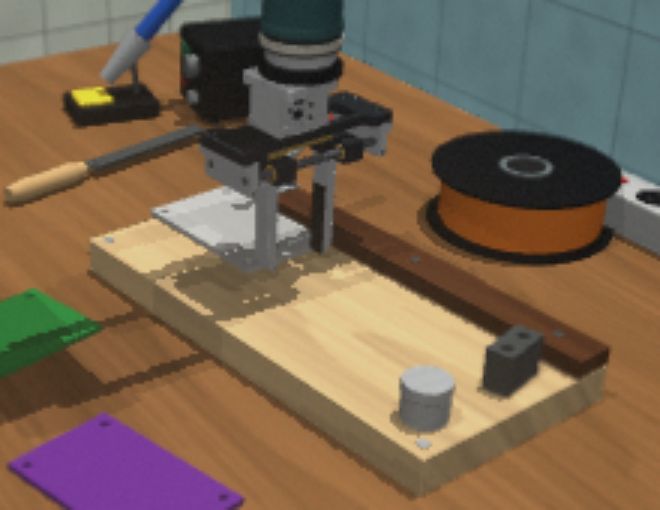

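The fingertips are pushing the blank's right end squarely (crop (265,262) and (322,248)). The gripper body is still clear of the clamp. 24 mm remain.

>>> step_arm(increments="0.5 0 0.1 0 0 0;0.6 0 0 0 0 0;0.5 0 0 0 0 0;0.4 0 0 0 0 0;0 0 0 0 0 0")

```text
time: 10.1
tool_pos: [0.6228, 0.0968, 0.04]
ee_rot: [3.141, 0.001, 1.679]
wrist_force: [-0.4, -3.8, 3.8]
width: 0.0564
```

>>> step_arm(increments="0.3 0 0 0 0 0;0 0 0 0 0 0;0 0 0 0 0 0")

```text
time: 10.4
tool_pos: [0.6225, 0.0996, 0.0399]
ee_rot: [3.141, 0.001, 1.679]
wrist_force: [-0.3, -4.6, 3.7]
width: 0.0562
```

>>> step_arm(increments="-1.5 0 0 0 0 0;-3 0 0 0 0 0;-2 0 -2 0 0 0;0 0 -4 0 0 0;0 -4 -2 0 0 0")

```text
time: 10.9
tool_pos: [0.593, 0.031, 0.1207]
ee_rot: [3.137, -0.003, 1.678]
wrist_force: [-0.5, -0.1, 1.3]
width: 0.0564
```

>>> step_arm(increments="-3 -4 0 0 0 0;-3 -4 0 0 0 0;-3 -4 0 0 0 0;0 0 0 0 0 0;0 0 0 0 0 0")

```text
time: 11.4
tool_pos: [0.4795, -0.0711, 0.1189]
ee_rot: [3.141, -0.003, 1.677]
wrist_force: [0.1, -0.3, -0.3]
width: 0.0565
```

```bash
python3 - <<'E'
from h import *
for n in('top','side'):
    im=snapshot(n);bl,_=masks(im,n)
    if n=='top': bl[:,370:]=0
    else: bl[:,380:]=0
    c,q=quad(cv2.morphologyEx(bl,2,np.ones((3,3),np.uint8)))
    print(q.tolist(),w2b(plane(n,q,.042)).round(4).tolist())
    if n=='top':cv2.imwrite('pics/t5.png',cv2.resize(im[110:270,180:430,::-1],None,fx=3,fy=3))
need([-.06,.182],.1,np.pi+.108)
E
```

```text
[[286, 206], [213, 213], [211, 168], [282, 162]] [[-0.031, 0.0983], [-0.0314, 0.2588], [0.0712, 0.2573], [0.07, 0.0989]]
[[340, 222], [327, 226], [327, 210], [340, 206]] [[0.0128, 0.0987], [-0.0326, 0.1018], [0.0325, 0.1846], [0.0826, 0.1828]]
t 11.5 tcp_b [[-0.1436 -0.0644]] 0.1192 need cm [24.63  8.38  1.97] turn [ 2.00e-03 -1.00e-03 -1.57e+00] F [ 0.   0.3 -1.2] w 0.0567
```

View pics/t5.png

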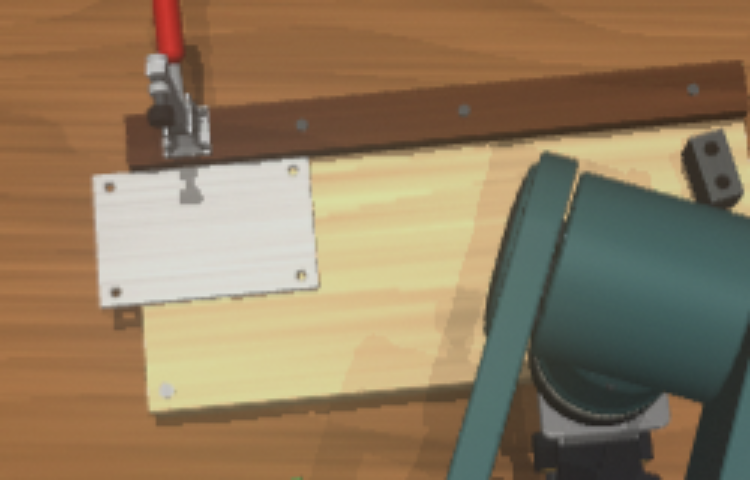

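The top view shows the blank flush along the fence. Its left end (crop (95,175) to (101,305)) is about 30 mm past the board's end edge (crop x ≈ 140), and the arm is clear. The measured edges match those from when it was pressed tight, so I'm handing in.

```bash
python3 -c "
from bench import *
print(close_job(), get_obs()['time'])"
```

```text
the job is handed in; nothing more can be done
the job is handed in; nothing more can be done
```

The blank is flat against the fence, with its left end about 28 mm past the board's clamp end (30 mm wanted). I handed the job in at about 11.5 s. I pushed it square into the fence with the open fingertips until the force rose to about 13 N, then pushed its right end left with both fingertips and backed the arm clear.

**Last top-view check:**
- **Overhang:** the left end is at board y ≈ 0.258 m, so about 28 mm past the end. A direct pixel estimate gave about 31 mm.
- **Against the fence:** the blank's middle is at board x ≈ 0.0197 m, against 0.016 m needed. It was 0.0203 m when pressed tight.
- **Squareness:** within about 0.01 rad of the fence.
- **Other things:** I saw no contact with anything else. I did not measure the other items again at the end.

**Checks that failed or disagreed:**
- **Side view:** the last side-view measurement gave no usable outline, so the final figures come from the top camera alone.
- **Fence position:** the firm stop came about 2 mm short of where my board frame put it, which is within the calibration error.
- **Final press:** I skipped the second press against the fence that I had planned, because the top view showed no gap.

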